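# Put the hammer away in the strut-lidded tool chest

### The job

We are tidying the bench. Raise the lid of the steel tool chest by its front handle until its gas strut takes over and holds it fully open by itself, then lay the lead hammer gently down into its fitted plywood bed in the chest, head between the blocks at the back and handle in the saddle at the front. Leave the lid up, as more tools are to follow, and leave the other tools and jars where they are.

Things in the scene. Friction and masses are not known exactly. Their poses are not given: they have to be found in the camera images.
- chest: Grey sheet-steel tool chest, immovable, yaw varies. Shut: 200 mm deep (its x), 300 wide (y), 100 high (body 75, lid 25); walls 3 mm. Origin: centre of its underside; x to the back (hinge), y left; the front with the handle faces the robot. Plywood floor 10 mm above the bench. Right half (y < 0): hammer's bed; left half, past a 42 mm partition: other tools and the gas strut along the wall.
- lid (a joint): Opening angle of the chest's lid: 0 shut, 1.62 rad at its stop, upright. Lid 0.9 kg, no catch. A slow gas strut helps: let go below the balance point (0.6 to 0.8 rad) the lid sinks shut again; let go beyond it, the strut opens it by itself to the stop within a few seconds and holds it there (the handle moves up and back meanwhile). Lifting takes about 4 to 8 N at the handle.
- lid_handle (a point): Middle of the lid's handle: round steel bar 12 mm thick, 100 mm long along the chest's y, its axis 55 mm in front of the chest's front on two arms at its ends (90 mm clear between them), 87.5 mm above the bench when shut. Moves with the lid, 255 mm from the hinge line, up and back to 330 mm height. Fingers pointing down and closing along the chest's x fit round it; the bar can turn between them.
- lid_hinge (a point): Middle of the hinge line, along the chest's y at the top of the back wall: 100 mm behind the chest's origin and 75 mm above the bench.
- hammer_bed (a point): Where the hammer's origin must lie: on the plywood, 10 mm above the bench, 15 mm in front of and 73 mm right of the chest's origin. Blocks 18 mm high: head pocket 32 mm (chest x) by 114 mm (y), centre 48 mm behind this point; handle saddle with a 28 mm gap, 46 to 62 mm in front of it. From 46 mm in front to 20 mm behind this point no blocks: room for fingers beside the handle.
- lead_hammer: Hammer, grey metal head, round wooden handle, on the bench right of the chest; 130 mm long, 104 wide over the head, 23 high, 0.31 kg. Origin: underside, mid length. y points to the head: handle 20 mm thick, y = -65 to 64 mm, its axis 12 mm up; head y = 36 to 59, x = -52 to 52 mm. Centre of mass 25 mm from the origin towards the head. In its bed y points along the chest's x (head to the back).
- patina_jar: Dark jar with a round lid, 60 mm wide, 61 mm high, standing on the bench beyond the hammer; origin at the centre of its underside. Not to be moved.
- setting_block: Beech block 32 x 60 x 22 mm lying to the left of the chest; origin at the centre of its underside. Not to be moved.
- lead_brush: Brush with a wooden back, 24 x 130 x 26 mm, lying to the left of the chest; origin at the centre of its underside. Not to be moved.
- oilstone: Grey sharpening stone in a wooden block, 40 x 112 x 14 mm, lying in the left half of the chest; origin at the centre of its underside. Not to be moved.
- glass_cutter: Glass cutter, 14 x 145 x 14 mm, lying in the left half of the chest; origin at the centre of its underside. Not to be moved.
Things that resemble listed ones, but are neither listed nor needed, are in the scene too. Of the things shaped like the lead_hammer, the grey one is meant.

How it is judged:
By the outcome, as a careful person would: the job done as asked, in the order asked, and still so for the second after the job is handed in, with the robot touching nothing.
It also fails if it takes over 53 s, if anything falls off the work surface, if the arm or the gripper's body presses on something with over 40 N, if the wrist force passes 120 N, or if a joint passes its speed limit or range.

### The arm

A 6-joint arm with a two-finger parallel gripper is mounted at the origin on a cart in front of the work surface, level with it; the furniture and walls round the work are solid. World frame = base frame: x ahead of the robot, y to its left, z up, the work surface at z = 0. Lengths are in mm, angles in rad, forces in N, time in s.
With the tool pointing down it reaches from about 350 to 975 mm from the base axis. Payload 17.4 kg.
Tool frame: the origin (TCP) lies at the very end of the fingers, on their centre line; the grasp point (between the pads) lies 19 mm behind it; z points along the fingers, y is the direction in which the jaws open and shut (so a half turn about z gives the same grasp; the last joint's range is limited). The gripper opens to 85 mm and grips with 20 to 120 N. Pads are 22 mm wide; open, the fingers measure 114 mm over their backs; the gripper's body (76 mm by 85 mm) begins 54 mm behind the grasp point. The pads swing forward as they close: fully open they stand 13 mm farther back than shut.
Start: joints at [1.179, 0.116, 1.442, -0, 1.584, -0.038], TCP at [233.872, 633.195, 231.303] pointing down, gripper open.
Joint ranges: [-2.83, 2.83], [-0.83, 2.19], [0.07, 2.5], [-1.14, 4.28], [0.01, 3], [-2.97, 2.97]. Speed limits (rad/s): [1.89, 1.89, 2.22, 3.14, 3.14, 3.14].

### API

Orientations are given as a 3x3 rotation matrix whose columns are the frame's x, y, z axes.
In Python, from cell import manip, eyes gives the robot as it stands.
- The arm moves only by the shell command python3 -m creep 'ROWS' [FORCE]. ROWS is JSON, a list of rows, each an object of numbers: "x", "y", "z": the shift along the tool's x, y, z in cm; "rx", "ry", "rz": the turn, a rotation vector about the tool's x, y, z in degrees; "fingers": the gripper command: -1 is shut, 1 is fully open, values between are in proportion. In form: [{"x": .., "y": .., "z": .., "rx": .., "ry": .., "rz": .., "fingers": ..}, ...]. A call has 1 to 8 rows; each row is the pose to reach, as a shift and turn from the pose commanded when the call began, along the tool's axes at that moment; what a row does not reach only later rows make up. A row lasts 1/8 s, in which the tool goes at most 62.5 mm and 10.7 degrees, less where a joint would pass 70% of its speed; a pose out of reach is approached as far as the arm can. A call with a gripper value outside its range is refused whole. The fingers move at their own pace and stop on an object; FORCE is the grip in N (left out, the last holds). Time passes only in rows, so rows that repeat a pose let the fingers close. It gives the time, the measured TCP pose, the force and the opening at its end, in the units of the state.
- manip.get_obs(): the state, without advancing time (a new reading comes with each control period).
- eyes.snapshot(name): name is "scene" or "top" or "wrist"; returns a dict with "pixels" (420x560x3 uint8, red, green, blue), "intrinsics" (3x3 intrinsics, pixels), "T" (4x4, takes a point from camera to world coordinates); the wrist camera has in their place "T_tool_cam" (4x4, takes a point from camera to tool coordinates, whose origin is the TCP and whose axes are the flange's). Camera axes: x right, y down, z forward; pixel columns grow to the right and rows downward; lengths in mm; the calibration is good to about 2 mm. The wrist camera is an equidistant fisheye: a pixel r from the principal point sees the ray r / f radians off the axis. A picture is of the moment at which its call begins: read the wrist's pose just before it. There is no depth.
- manip.close_job(): hands the job in, once; it reports no verdict.
The state is a dict: "time_s": time; "q": joint angles; "joint_vel": joint speeds; "joint_torque": joint torques, N m; "ee_pos": TCP position; "eef_rot": TCP orientation; "force": force on the tool from outside, world axes, zero at the start; "wrist_torque": the same for the moment, N m; "grip_width": finger opening in mm.
Only numpy, scipy, OpenCV 4.12 (cv2) and the standard library are available. Lean on these libraries where they do the work, as an engineer would, in place of code of your own. Each camera call takes 0.05 s, during which the arm holds its last target.

## Working session

There is one attempt and no reset: what is moved stays moved. The work goes in short steps, Python scripts to look and compute and a shell command to move; the robot and the scene stay as the last step left them, time stands still between calls to the robot, and variables do not carry over. Pictures are saved under pics/ and viewed, and the job is handed in when it is done.

```bash
mkdir -p pics; ls
python3 - <<'E'
from cell import manip, eyes
import cv2, numpy as np
o=manip.get_obs()
for k,v in o.items(): print(k,np.round(v,3).tolist())
for n in ("scene","top","wrist"):
    s=eyes.snapshot(n); cv2.imwrite(f"pics/{n}0.png",cv2.cvtColor(s["pixels"],cv2.COLOR_RGB2BGR))
    print(n,np.round(s["intrinsics"],1).tolist(),np.round(s.get("T",s.get("T_tool_cam")),4).tolist())
E
```

```text
pics
time_s 0.0
q [1.179, 0.116, 1.442, -0.0, 1.584, -0.038]
joint_vel [-0.002, 0.001, -0.001, -0.001, -0.0, -0.001]
joint_torque [-0.001, -73.201, -63.246, -0.0, 0.007, 0.0]
ee_pos [233.813, 632.997, 230.536]
eef_rot [[-0.938, 0.346, -0.0], [0.346, 0.938, -0.001], [0.0, -0.001, -1.0]]
force [0.298, 0.255, 1.129]
wrist_torque [-0.038, -0.074, -0.0]
grip_width 85.005
scene [[448.0, 0.0, 283.7], [0.0, 448.0, 209.5], [0.0, 0.0, 1.0]] [[0.6794, -0.4061, 0.6111, -303.0951], [-0.7337, -0.3654, 0.5729, -754.0541], [-0.0093, -0.8376, -0.5462, 843.1632], [0.0, 0.0, 0.0, 1.0]]
top [[456.2, 0.0, 279.8], [0.0, 456.2, 206.0], [0.0, 0.0, 1.0]] [[-0.0121, -0.9937, 0.1117, 413.7569], [-0.9999, 0.0118, -0.0031, 65.412], [0.0018, -0.1117, -0.9937, 1262.4221], [0.0, 0.0, 0.0, 1.0]]
wrist [[325.2, 0.0, 273.4], [0.0, 325.2, 207.9], [0.0, 0.0, 1.0]] [[0.0006, -0.9519, -0.3063, 77.702], [1.0, 0.0007, -0.0004, 0.6955], [0.0006, -0.3063, 0.9519, -142.2608], [0.0, 0.0, 0.0, 1.0]]
```

View pics/scene0.png

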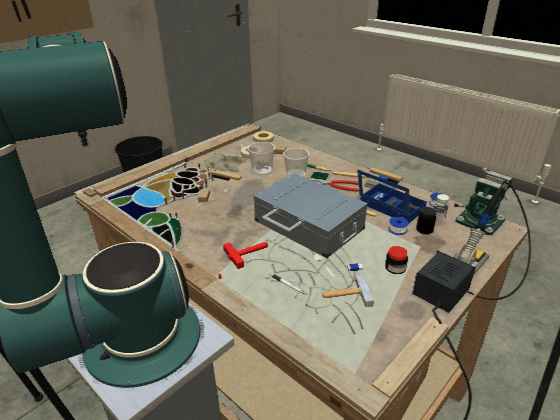

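View pics/top0.png

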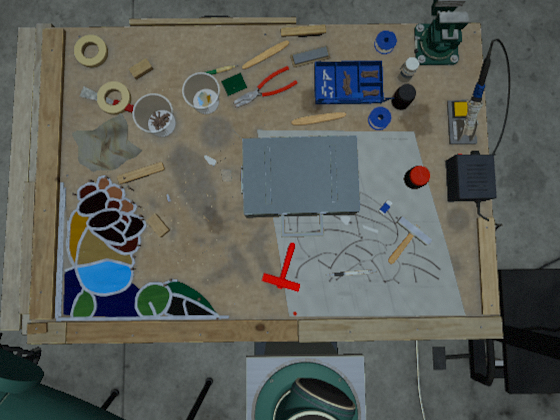

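View pics/wrist0.png

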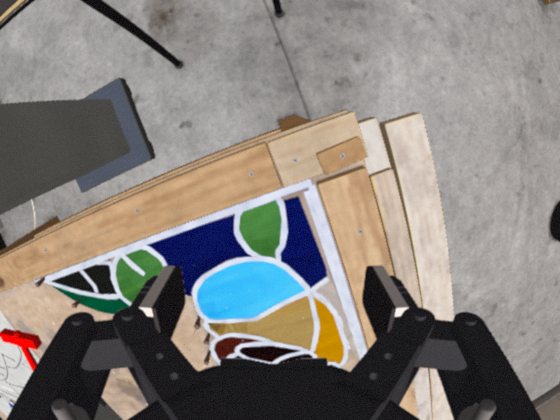

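The scene view shows the chest at (310,212) with its handle at (280,218), the grey-headed hammer at (355,292), a red lookalike at (245,252) and a red-topped jar at (397,260). In the top view these are at (300,175), about (300,217), (407,230), (283,270) and (417,177). Next I'll take enlarged crops.

Run:
```python
import cv2, numpy as np
a=cv2.imread("pics/top0.png"); b=cv2.imread("pics/scene0.png")
c=cv2.resize(a[120:300,230:450],None,fx=3.6,fy=3.3,interpolation=cv2.INTER_CUBIC)[:, :800]
cv2.imwrite("pics/topc.png",cv2.resize(a[125:295,230:450],None,fx=3.5,fy=3.5,interpolation=cv2.INTER_CUBIC))
cv2.imwrite("pics/scc.png",cv2.resize(b[165:315,215:425],None,fx=3.8,fy=3.8,interpolation=cv2.INTER_CUBIC))
```

```text
(no output)
```

View pics/topc.png

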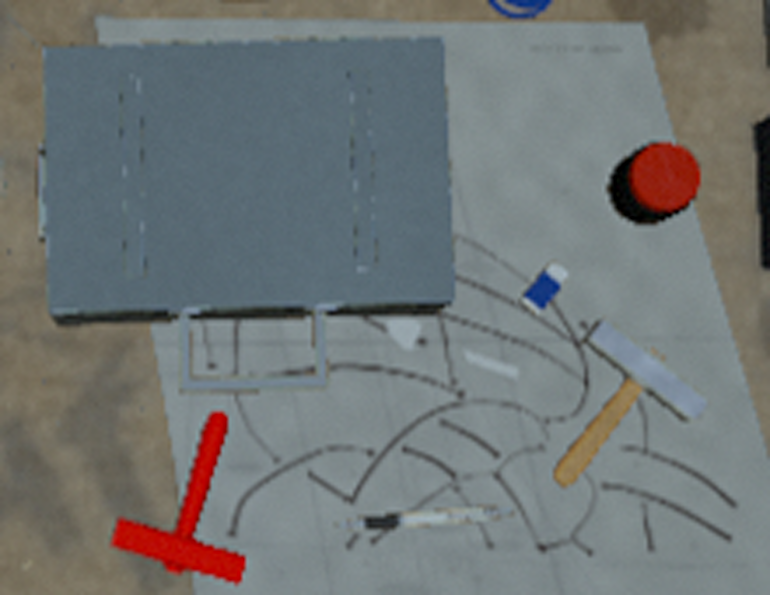

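View pics/scc.png

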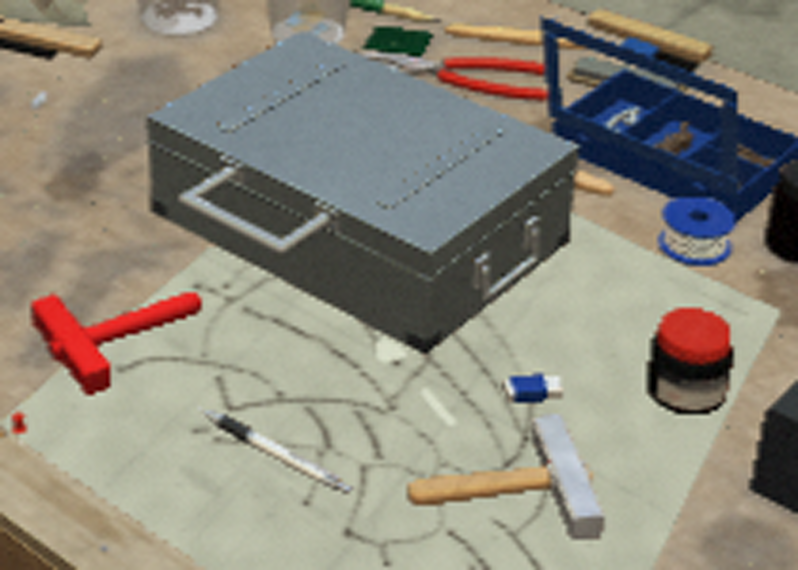

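The lookalikes: the red hammer at top (283,270) is the decoy, and the grey-headed one at top (408,228), scene (358,292), is the one meant. The crop confirms a metal head at crop (645,368) and a wooden handle ending at crop (565,475). Now I'll measure.

```bash
cat > h.py <<'E'
import numpy as np, cv2
from cell import manip, eyes
def ray(s,uv):
    K=s["intrinsics"];T=np.array(s["T"]);d=np.linalg.inv(K)@np.array([uv[0],uv[1],1.]);return T[:3,3],T[:3,:3]@d
def onz(s,uv,z):
    p,d=ray(s,uv);return p+d*(z-p[2])/d[2]
def proj(s,P):
    T=np.array(s["T"]);c=T[:3,:3].T@(np.asarray(P,float)-T[:3,3]);u=np.array(s["intrinsics"])@c;return u[:2]/u[2]
E
python3 - <<'E'
from h import *
s=eyes.snapshot("top"); im=s["pixels"]; hsv=cv2.cvtColor(im,cv2.COLOR_RGB2HSV)
H,S,V=[hsv[...,i].astype(int) for i in range(3)]
print("lid px",hsv[175,300],"bar",hsv[234,300],"head",hsv[231,417],"handle",hsv[250,400],"paper",hsv[250,350])
# lid top
sub=np.zeros(H.shape,np.uint8)
m=((H>95)&(H<115)&(S>35)&(V>70)&(V<150)).astype(np.uint8); m[:125]=0;m[260:]=0;m[:,:230]=0;m[:,380:]=0
n,l,st,c=cv2.connectedComponentsWithStats(cv2.morphologyEx(m,cv2.MORPH_OPEN,np.ones((7,7))))
i=1+np.argmax(st[1:,4]); ct=max(cv2.findContours((l==i).astype(np.uint8),0,1)[0],key=cv2.contourArea)
r=cv2.minAreaRect(ct); ap=cv2.approxPolyDP(ct,5,True)[:,0]; print("lid",r,ap.tolist())
P=np.array([onz(s,p,100) for p in ap]);print(np.round(P,1).tolist())
P2=np.array([onz(s,p,100) for p in cv2.boxPoints(r)]);print("box",np.round(P2,1).tolist(), np.round(P2.mean(0),1))
# hammer handle wood
w=((H>8)&(H<22)&(S>100)&(V>110)).astype(np.uint8); w[:225]=0;w[275:]=0;w[:,:380]=0;w[:,425:]=0
yx=np.argwhere(w); ct=max(cv2.findContours(w,0,1)[0],key=cv2.contourArea); r=cv2.minAreaRect(ct); print("wood",r)
print(np.round([onz(s,p,12) for p in cv2.boxPoints(r)],1).tolist())
b=np.zeros_like(im[...,0]); 
g=((H>95)&(H<130)&(S>20)&(S<100)&(V>120)).astype(np.uint8); g[:212]=0;g[250:]=0;g[:,:395]=0;g[:,435:]=0
ct=max(cv2.findContours(g,0,1)[0],key=cv2.contourArea); r=cv2.minAreaRect(ct); print("head",r,cv2.contourArea(ct))
print(np.round([onz(s,p,23) for p in cv2.boxPoints(r)],1).tolist(),onz(s,r[0],23))
for n,uv in dict(barL=(230+186/3.5,125+384/3.5),barR=(230+324/3.5,125+379/3.5)).items(): print(n,np.round(onz(s,uv,87.5+6*0),1))
E
```

```text
lid px [100  59 116] bar [105  49 146] head [105  51 164] handle [ 20 105 139] paper [ 94  26 138]
lid ((300.4085693359375, 174.2296600341797), (76.55858612060547, 115.96087646484375), 88.51213073730469) [[356, 135], [243, 139], [244, 213], [359, 211]]
[[728.5, -139.6, 100.0], [721.2, 155.4, 100.0], [527.4, 153.4, 100.0], [529.0, -141.1, 100.0]]
box [[725.3, 159.4, 100.0], [729.9, -143.2, 100.0], [529.1, -142.0, 100.0], [524.9, 154.9, 100.0]] [627.3   7.3 100. ]
wood ((400.0487976074219, 248.4390411376953), (6.246950626373291, 35.29527282714844), 38.65980911254883)
[[402.1, -227.6, 12.0], [476.4, -290.9, 12.0], [465.5, -303.8, 12.0], [391.4, -240.5, 12.0]]
head ((415.8658447265625, 230.79269409179688), (40.13665771484375, 7.3401665687561035), 38.65980529785156) 229.5
[[507.7, -259.9, 23.0], [523.2, -273.1, 23.0], [454.0, -355.3, 23.0], [438.6, -342.1, 23.0]] [ 480.77235495 -307.70259698   23.        ]
barL [471.3  53.9  87.5]
barR [473.8 -47.7  87.5]
```

```bash
cat >> h.py <<'E'
from scipy.spatial.transform import Rotation as Ro
C=np.array([627.3,7.3,0.]); YAW=0.018
def W(x,y,z): # chest->world
    c,s=np.cos(YAW),np.sin(YAW); return C+np.array([c*x-s*y,s*x+c*y,z])
def go(p,ydeg,o=None):
    o=o or manip.get_obs(); R=np.array(o["eef_rot"]); a=np.radians(ydeg)
    y=np.array([np.cos(a),np.sin(a),0]); z=np.array([0,0,-1.]); G=np.c_[np.cross(y,z),y,z]
    d=R.T@(np.asarray(p)-np.array(o["ee_pos"]))/10; r=np.degrees(Ro.from_matrix(R.T@G).as_rotvec())
    print("from",np.round(o["ee_pos"],1),"to",np.round(p,1),"shift cm",np.round(d,2),"rot",np.round(r,2)); return d,r
E
python3 - <<'E'
from h import *
yd=np.degrees(YAW)
go(W(-155,0,150),yd)
# jar and hammer cross-check in scene view
s=eyes.snapshot("scene")
for n,P in dict(barL=W(-155,50,87.5),barR=W(-155,-50,87.5),flc=W(-100,150,100),brc=W(100,-150,100),hend=(396.8,-234,12),hd=(480.8,-307.7,23)).items(): print(n,np.round(proj(s,P),1))
E
```

```text
from [233.8 633.1 230.8] to [472.3   4.5 150. ] shift cm [-44.15 -50.69   8.12] rot [-4.00e-02  3.00e-02  6.87e+01]
barL [263.8 217.2]
barR [288.8 229.9]
flc [253.1 195.1]
brc [367.3 202.7]
hend [322.4 293.8]
hd [364.3 287.4]
```

The scene view agrees with the top view to within 1–2 px at the bar ends, chest corners, and the hammer's head and handle end. Moving over the lid handle.

```bash
python3 -m creep '[{"x":-7,"y":-8,"z":0,"rz":9,"fingers":1},{"x":-44,"y":-50.7,"z":4,"rz":68.7,"fingers":1},{"x":-44,"y":-50.7,"z":4,"rz":68.7,"fingers":1},{"x":-44.1,"y":-50.7,"z":6,"rz":68.7,"fingers":1},{"x":-44.1,"y":-50.7,"z":6,"rz":68.7,"fingers":1},{"x":-44.1,"y":-50.7,"z":6,"rz":68.7,"fingers":1},{"x":-44.1,"y":-50.7,"z":8,"rz":68.7,"fingers":1},{"x":-44.1,"y":-50.7,"z":8,"rz":68.7,"fingers":1}]' 30
```

```text
$[0]: bad value
```

```bash
python3 -m creep '[{"x":-7,"y":-8,"z":0,"rx":0,"ry":0,"rz":9,"fingers":1},{"x":-44,"y":-50.7,"z":4,"rx":0,"ry":0,"rz":68.7,"fingers":1},{"x":-44,"y":-50.7,"z":4,"rx":0,"ry":0,"rz":68.7,"fingers":1},{"x":-44.1,"y":-50.7,"z":6,"rx":0,"ry":0,"rz":68.7,"fingers":1},{"x":-44.1,"y":-50.7,"z":6,"rx":0,"ry":0,"rz":68.7,"fingers":1},{"x":-44.1,"y":-50.7,"z":6,"rx":0,"ry":0,"rz":68.7,"fingers":1},{"x":-44.1,"y":-50.7,"z":8,"rx":0,"ry":0,"rz":68.7,"fingers":1},{"x":-44.1,"y":-50.7,"z":8,"rx":0,"ry":0,"rz":68.7,"fingers":1}]' 30
```

```text
time_s: 1.25
ee_pos: [410.1, 166.7, 181.7]
eef_rot: [[-0.017, 1.0, 0.001], [1.0, 0.017, 0.0], [0.0, 0.001, -1.0]]
force: [0.6, 1.0, -1.0]
grip_width: 85.3
```

```bash
python3 -c "
from h import *
go(W(-155,0,150),np.degrees(YAW))"
```

```text
from [410.1 166.7 181.7] to [472.3   4.5 150. ] shift cm [-16.32   5.95   3.17] rot [ 0.05 -0.02 -0.08]
```

```bash
python3 -m creep '[{"x":0,"y":0,"z":0,"rx":0,"ry":0,"rz":0,"fingers":1}]'
```

```text
time_s: 1.38
ee_pos: [410.6, 165.1, 181.1]
eef_rot: [[-0.012, 1.0, -0.0], [1.0, 0.012, -0.001], [-0.001, -0.0, -1.0]]
force: [-0.0, 0.8, 0.4]
grip_width: 85.3
```

The commanded pose is where the arm now stands, so I'll continue from here.

```bash
python3 -m creep '[{"x":-5,"y":2,"z":1,"rx":0,"ry":0,"rz":0,"fingers":1},{"x":-10.5,"y":4,"z":2,"rx":0,"ry":0,"rz":0,"fingers":1},{"x":-16.1,"y":6.0,"z":3.1,"rx":0,"ry":0,"rz":-0.3,"fingers":1},{"x":-16.1,"y":6.0,"z":3.1,"rx":0,"ry":0,"rz":-0.3,"fingers":1}]'
python3 - <<'E'
from h import *
o=manip.get_obs()
s=eyes.snapshot("wrist"); cv2.imwrite("pics/w1.png",cv2.cvtColor(s["pixels"],cv2.COLOR_RGB2BGR))
go(W(-155,0,68.5),np.degrees(YAW),o)
# project expected bar ends into wrist
T=np.array(s["T_tool_cam"]);R=np.array(o["eef_rot"]);K=np.array(s["intrinsics"])
for P in (W(-155,50,87.5),W(-155,-50,87.5),W(-100,0,100)):
    t=R.T@(P-np.array(o["ee_pos"])); c=T[:3,:3].T@(t-T[:3,3]); th=np.arctan2(np.hypot(c[0],c[1]),c[2]); ph=np.arctan2(c[1],c[0])
    print(K[0,2]+K[0,0]*th*np.cos(ph),K[1,2]+K[0,0]*th*np.sin(ph))
E
```

```text
time_s: 1.88
ee_pos: [473.1, 6.4, 149.9]
eef_rot: [[-0.02, 1.0, -0.002], [1.0, 0.02, -0.0], [-0.0, -0.002, -1.0]]
force: [-0.8, 0.8, -0.5]
grip_width: 85.5
from [473.1   6.4 149.9] to [472.3   4.5  68.5] shift cm [-0.18 -0.07  8.14] rot [-0.09  0.01  0.09]
270.81241321977836 154.94655936780606
270.88889585992786 291.34568066557875
354.84355076730924 235.47224518790688
```

View pics/w1.png

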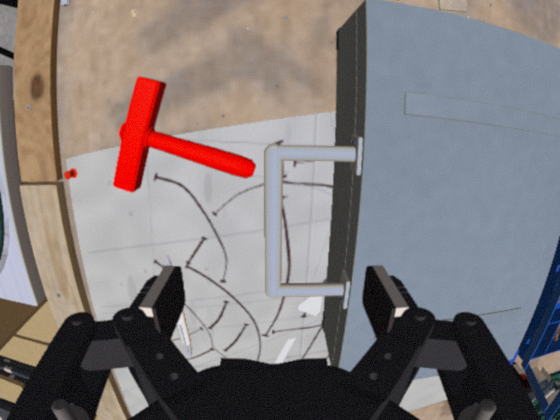

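The bar shows at col 273, rows 153–291; I predicted col 271, rows 155–291, so the pose agrees to about 1 mm. Fully open, the back finger would hit the chest front, so I'm half-closing before descending.

```bash
python3 -m creep '[{"x":-0.1,"y":0,"z":1,"rx":0,"ry":0,"rz":0,"fingers":0},{"x":-0.2,"y":0,"z":2,"rx":0,"ry":0,"rz":0,"fingers":0},{"x":-0.2,"y":0,"z":2,"rx":0,"ry":0,"rz":0,"fingers":0},{"x":-0.2,"y":0,"z":4,"rx":0,"ry":0,"rz":0,"fingers":0},{"x":-0.2,"y":0,"z":6,"rx":0,"ry":0,"rz":0,"fingers":0},{"x":-0.2,"y":0,"z":8.2,"rx":0,"ry":0,"rz":0,"fingers":0},{"x":-0.2,"y":0,"z":8.2,"rx":0,"ry":0,"rz":0,"fingers":0}]'
python3 -c "
from h import *
go(W(-155,0,68.5),np.degrees(YAW))"
```

```text
time_s: 2.8
ee_pos: [471.6, 6.8, 66.3]
eef_rot: [[-0.023, 1.0, -0.004], [1.0, 0.023, 0.0], [0.0, -0.004, -1.0]]
force: [-0.0, -0.2, 0.1]
grip_width: 43.1
from [471.6   6.8  66.3] to [472.3   4.5  68.5] shift cm [-0.23  0.07 -0.22] rot [-0.21 -0.01  0.3 ]
```

```bash
python3 -m creep '[{"x":0,"y":0.05,"z":-0.1,"rx":0,"ry":0,"rz":0,"fingers":-1},{"x":0,"y":0.05,"z":-0.1,"rx":0,"ry":0,"rz":0,"fingers":-1},{"x":0,"y":0.05,"z":-0.1,"rx":0,"ry":0,"rz":0,"fingers":-1},{"x":0,"y":0.05,"z":-0.1,"rx":0,"ry":0,"rz":0,"fingers":-1},{"x":0,"y":0.05,"z":-0.1,"rx":0,"ry":0,"rz":0,"fingers":-1}]' 35
python3 - <<'E'
from h import *
o=manip.get_obs(); print(np.round(o["ee_pos"],1))
for th in np.arange(.1,1.25,.1):
    f=.049+th; f0=.049
    print(round(th,1), "y %.2f z %.2f"%(25.5*(np.cos(f0)-np.cos(f)), -25.5*(np.sin(f)-np.sin(f0))))
E
```

```text
time_s: 3.42
ee_pos: [472.7, 6.7, 70.7]
eef_rot: [[-0.023, 1.0, -0.001], [1.0, 0.023, -0.0], [-0.0, -0.001, -1.0]]
force: [-12.5, -0.3, 8.5]
grip_width: 10.7
[472.7   6.7  70.7]
0.1 y 0.25 z -2.54
0.2 y 0.76 z -5.04
0.3 y 1.51 z -7.47
0.4 y 2.50 z -9.82
0.5 y 3.72 z -12.06
0.6 y 5.15 z -14.16
0.7 y 6.79 z -16.11
0.8 y 8.62 z -17.89
0.9 y 10.62 z -19.48
1.0 y 12.76 z -20.86
1.1 y 15.03 z -22.02
1.2 y 17.40 z -22.94
```

```bash
python3 -m creep '[{"x":0,"y":0,"z":-1.3,"rx":0,"ry":0,"rz":0,"fingers":-1},{"x":0,"y":0.15,"z":-2.5,"rx":0,"ry":0,"rz":0,"fingers":-1},{"x":0,"y":0.4,"z":-3.8,"rx":0,"ry":0,"rz":0,"fingers":-1},{"x":0,"y":0.7,"z":-5.0,"rx":0,"ry":0,"rz":0,"fingers":-1},{"x":0,"y":1.05,"z":-6.3,"rx":0,"ry":0,"rz":0,"fingers":-1},{"x":0,"y":1.45,"z":-7.5,"rx":0,"ry":0,"rz":0,"fingers":-1},{"x":0,"y":1.9,"z":-8.6,"rx":0,"ry":0,"rz":0,"fingers":-1},{"x":0,"y":2.4,"z":-9.8,"rx":0,"ry":0,"rz":0,"fingers":-1}]'
python3 - <<'E'
from h import *
o=manip.get_obs(); h=W(100,0,75); print(np.round(o["ee_pos"],1), np.round(o["force"],1),np.round(o["wrist_torque"],2))
b=np.array(o["ee_pos"])+[0,0,19]; print("r",np.hypot(h[0]-b[0],b[2]-75),"theta",np.arctan2(b[2]-75,h[0]-b[0])-.049)
E
```

```text
time_s: 4.42
ee_pos: [496.5, 7.0, 168.7]
eef_rot: [[-0.023, 1.0, -0.003], [1.0, 0.023, -0.001], [-0.0, -0.003, -1.0]]
force: [-11.1, -3.0, 2.1]
grip_width: 10.7
[496.5   7.  168.7] [-11.1  -3.    2.1] [-0.49  1.75 -0.1 ]
r 256.8589146361543 theta 0.4050752172875211
```

```bash
python3 -m creep '[{"x":0,"y":0.5,"z":-1.1,"rx":0,"ry":0,"rz":0,"fingers":-1},{"x":0,"y":1.1,"z":-2.2,"rx":0,"ry":0,"rz":0,"fingers":-1},{"x":0,"y":1.8,"z":-3.3,"rx":0,"ry":0,"rz":0,"fingers":-1},{"x":0,"y":2.5,"z":-4.3,"rx":0,"ry":0,"rz":0,"fingers":-1},{"x":0,"y":3.3,"z":-5.3,"rx":0,"ry":0,"rz":0,"fingers":-1},{"x":0,"y":4.1,"z":-6.25,"rx":0,"ry":0,"rz":0,"fingers":-1},{"x":0,"y":5.0,"z":-7.15,"rx":0,"ry":0,"rz":0,"fingers":-1},{"x":0,"y":6.0,"z":-8.0,"rx":0,"ry":0,"rz":0,"fingers":-1}]'
python3 - <<'E'
from h import *
o=manip.get_obs(); h=W(100,0,75); print(np.round(o["ee_pos"],1), np.round(o["force"],1),np.round(o["wrist_torque"],2))
b=np.array(o["ee_pos"])+[0,0,19]; print("r",np.hypot(h[0]-b[0],b[2]-75),"theta",np.arctan2(b[2]-75,h[0]-b[0])-.049)
E
```

```text
time_s: 5.42
ee_pos: [556.5, 8.1, 251.1]
eef_rot: [[-0.023, 1.0, -0.001], [1.0, 0.023, -0.001], [-0.001, -0.001, -1.0]]
force: [-24.6, -5.5, 22.6]
grip_width: 10.7
[556.5   8.1 251.1] [-24.6  -5.5  22.6] [-0.93  4.07 -0.15]
r 259.3014094860721 theta 0.8026591324207755
```

```bash
python3 -m creep '[{"x":0,"y":0.5,"z":-1.1,"rx":0,"ry":0,"rz":0,"fingers":-1},{"x":0,"y":1.5,"z":-1.9,"rx":0,"ry":0,"rz":0,"fingers":-1},{"x":0,"y":2.5,"z":-2.6,"rx":0,"ry":0,"rz":0,"fingers":-1},{"x":0,"y":3.6,"z":-3.3,"rx":0,"ry":0,"rz":0,"fingers":-1},{"x":0,"y":4.7,"z":-3.9,"rx":0,"ry":0,"rz":0,"fingers":-1},{"x":0,"y":5.3,"z":-4.2,"rx":0,"ry":0,"rz":0,"fingers":-1},{"x":0,"y":5.3,"z":-4.2,"rx":0,"ry":0,"rz":0,"fingers":-1}]'
python3 - <<'E'
from h import *
o=manip.get_obs(); h=W(100,0,75); print(np.round(o["ee_pos"],1), np.round(o["force"],1),np.round(o["wrist_torque"],2))
b=np.array(o["ee_pos"])+[0,0,19]; print("r",np.hypot(h[0]-b[0],b[2]-75),"theta",np.arctan2(b[2]-75,h[0]-b[0])-.049)
E
```

```text
time_s: 6.3
ee_pos: [610.9, 9.0, 290.5]
eef_rot: [[-0.022, 1.0, 0.001], [1.0, 0.022, -0.002], [-0.002, 0.001, -1.0]]
force: [1.4, -7.5, -2.7]
grip_width: 10.1
[610.9   9.  290.5] [ 1.4 -7.5 -2.7] [-1.27 -0.04 -0.04]
r 261.78046370135036 theta 1.0612779223925743
```

```bash
python3 -m creep '[{"x":0,"y":0,"z":0,"rx":0,"ry":0,"rz":0,"fingers":0.7},{"x":0,"y":0.3,"z":0,"rx":0,"ry":0,"rz":0,"fingers":0.7},{"x":0,"y":0.6,"z":-0.6,"rx":0,"ry":0,"rz":0,"fingers":0.7},{"x":0,"y":0.8,"z":-4,"rx":0,"ry":0,"rz":0,"fingers":0.7},{"x":0,"y":0.5,"z":-9,"rx":0,"ry":0,"rz":0,"fingers":0.7}]'
python3 - <<'E'
from h import *
s=eyes.snapshot("scene"); cv2.imwrite("pics/s2.png",cv2.cvtColor(s["pixels"],cv2.COLOR_RGB2BGR))
print(np.round(manip.get_obs()["force"],1))
E
```

```text
time_s: 6.92
ee_pos: [615.2, 10.1, 380.0]
eef_rot: [[-0.023, 1.0, -0.002], [1.0, 0.023, 0.0], [0.0, -0.002, -1.0]]
force: [0.3, 0.9, 1.0]
grip_width: 72.3
[-1.   0.3  5.8]
```

View pics/s2.png

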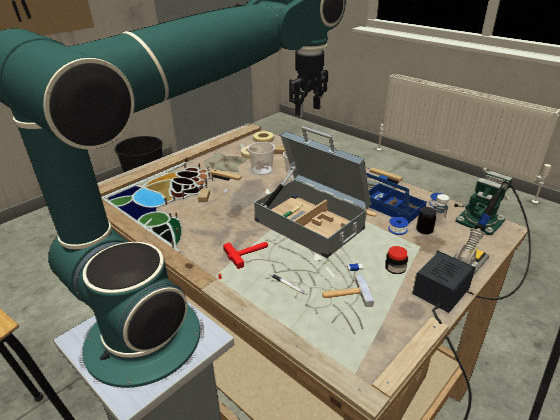

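The lid is up past the release point with the handle at (317,130). The gripper is clear above it at (310,95), and the bed is visible at (320,215). Now heading to the hammer.

```bash
python3 -c "
from h import *
d=np.array([.76,-.65])
go(np.r_[np.array([445.5,-276.5])+6*d,170],49.5)"
```

```text
from [615.2  10.1 388.5] to [ 450.1 -280.4  170. ] shift cm [-28.65 -17.34  21.74] rot [  0.36   0.18 -48.16]
```

```bash
python3 -m creep '[{"x":-2,"y":-5,"z":0,"rx":0,"ry":0,"rz":-6,"fingers":1},{"x":-5,"y":-10,"z":0,"rx":0,"ry":0,"rz":-14,"fingers":1},{"x":-10,"y":-14,"z":2,"rx":0,"ry":0,"rz":-22,"fingers":1},{"x":-15,"y":-17.3,"z":5,"rx":0,"ry":0,"rz":-30,"fingers":1},{"x":-20,"y":-17.3,"z":9,"rx":0,"ry":0,"rz":-38,"fingers":1},{"x":-24,"y":-17.3,"z":13,"rx":0,"ry":0,"rz":-48,"fingers":1},{"x":-28.6,"y":-17.3,"z":17,"rx":0,"ry":0,"rz":-48,"fingers":1},{"x":-28.6,"y":-17.3,"z":21.7,"rx":0,"ry":0,"rz":-48.1,"fingers":1}]'
python3 -m creep '[{"x":0,"y":0,"z":0,"rx":0,"ry":0,"rz":0,"fingers":1},{"x":0,"y":0,"z":0,"rx":0,"ry":0,"rz":0,"fingers":1}]'
python3 - <<'E'
from h import *
d=np.array([.76,-.65])
o=manip.get_obs()
go(np.r_[np.array([445.5,-276.5])+6*d,-6.5+0],49.5,o)
s=eyes.snapshot("wrist"); cv2.imwrite("pics/w3.png",cv2.cvtColor(s["pixels"],cv2.COLOR_RGB2BGR))
T=np.array(s["T_tool_cam"]);R=np.array(o["eef_rot"]);K=np.array(s["intrinsics"])
dd=np.r_[d,0];O=np.array([445.5,-276.5,0]);n=np.array([.65,.76,0])
for P in (O-65*dd+[0,0,12],O+47.5*dd+[0,0,23],O+47.5*dd+52*n+[0,0,23],O+47.5*dd-52*n+[0,0,23],O+6*dd+[0,0,22]):
    t=R.T@(P-np.array(o["ee_pos"])); c=T[:3,:3].T@(t-T[:3,3]); th=np.arctan2(np.hypot(c[0],c[1]),c[2]); ph=np.arctan2(c[1],c[0])
    print(K[0,2]+K[0,0]*th*np.cos(ph),K[1,2]+K[0,0]*th*np.sin(ph))
E
```

```text
time_s: 7.98
ee_pos: [448.8, -282.5, 162.0]
eef_rot: [[-0.758, 0.652, 0.001], [0.652, 0.758, -0.001], [-0.001, -0.0, -1.0]]
force: [0.4, -0.2, -0.1]
grip_width: 85.1
time_s: 8.22
ee_pos: [449.7, -280.0, 165.2]
eef_rot: [[-0.76, 0.65, 0.002], [0.65, 0.76, -0.001], [-0.002, 0.0, -1.0]]
force: [1.2, 0.0, 1.2]
grip_width: 85.6
from [ 449.7 -280.   165.2] to [ 450.1 -280.4   -6.5] shift cm [-2.000e-02 -1.000e-02  1.717e+01] rot [ 0.02  0.13 -0.04]
272.362923926709 114.5746840006337
272.35168192993933 236.15893920876778
326.71344439091064 235.93795721481334
218.04671592817454 235.85440318961025
272.3337892926211 193.62293010825076
```

View pics/w3.png

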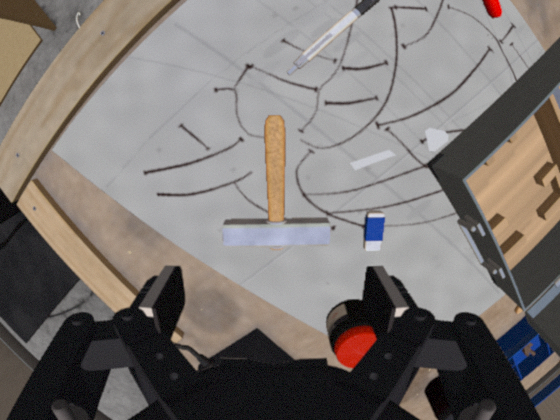

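The wrist view shows the grey hammer's handle end at (275,114) and its head centred at (275,234). The predictions were (272,115) and (272,236), and the angle is right. The patina jar at (350,340) is well clear, so I'm descending.

```bash
python3 -m creep '[{"x":0,"y":0.1,"z":4,"rx":0,"ry":0,"rz":0,"fingers":0.4},{"x":0,"y":0.1,"z":9,"rx":0,"ry":0,"rz":0,"fingers":0.4},{"x":0,"y":0.1,"z":13,"rx":0,"ry":0,"rz":0,"fingers":0.4},{"x":0,"y":0.1,"z":15,"rx":0,"ry":0,"rz":0,"fingers":0.4},{"x":0,"y":0.1,"z":15.5,"rx":0,"ry":0,"rz":0,"fingers":0.4},{"x":0,"y":0.1,"z":15.5,"rx":0,"ry":0,"rz":0,"fingers":0.4},{"x":0,"y":0.1,"z":15.5,"rx":0,"ry":0,"rz":0,"fingers":0.4}]' 80
python3 -c "
from h import *
go([450.1,-280.4,3],49.5)"
```

```text
time_s: 9.15
ee_pos: [450.3, -279.7, 9.4]
eef_rot: [[-0.76, 0.65, 0.002], [0.65, 0.76, -0.001], [-0.002, 0.0, -1.0]]
force: [0.3, 0.4, 0.2]
grip_width: 59.5
from [ 450.3 -279.7    9.4] to [ 450.1 -280.4    3. ] shift cm [-0.03 -0.07  0.64] rot [ 0.01  0.12 -0.07]
```

```bash
python3 -m creep '[{"x":0,"y":0,"z":0.4,"rx":0,"ry":0,"rz":0,"fingers":0.4},{"x":0,"y":0,"z":0.6,"rx":0,"ry":0,"rz":0,"fingers":0},{"x":0,"y":0,"z":0.6,"rx":0,"ry":0,"rz":0,"fingers":-1},{"x":0,"y":0,"z":0.6,"rx":0,"ry":0,"rz":0,"fingers":-1},{"x":0,"y":0,"z":0.6,"rx":0,"ry":0,"rz":0,"fingers":-1},{"x":0,"y":0,"z":0.6,"rx":0,"ry":0,"rz":0,"fingers":-1},{"x":0,"y":0,"z":0.6,"rx":0,"ry":0,"rz":0,"fingers":-1}]' 80
python3 -m creep '[{"x":0,"y":0,"z":0,"rx":0,"ry":0,"rz":0,"fingers":-1},{"x":0,"y":0,"z":-0.5,"rx":0,"ry":0,"rz":0,"fingers":-1},{"x":0,"y":0,"z":-2,"rx":0,"ry":0,"rz":0,"fingers":-1},{"x":0,"y":0,"z":-5,"rx":0,"ry":0,"rz":0,"fingers":-1},{"x":0,"y":0,"z":-10,"rx":0,"ry":0,"rz":0,"fingers":-1},{"x":0,"y":0,"z":-16,"rx":0,"ry":0,"rz":0,"fingers":-1},{"x":0,"y":0,"z":-16,"rx":0,"ry":0,"rz":0,"fingers":-1},{"x":0,"y":0,"z":-16,"rx":0,"ry":0,"rz":0,"fingers":-1}]' 80
python3 - <<'E'
from h import *
o=manip.get_obs(); print(np.round(o["force"],1),np.round(o["wrist_torque"],2),o["ee_pos"])
s=eyes.snapshot("wrist"); cv2.imwrite("pics/w4.png",cv2.cvtColor(s["pixels"],cv2.COLOR_RGB2BGR))
s=eyes.snapshot("scene"); cv2.imwrite("pics/s4.png",cv2.cvtColor(s["pixels"],cv2.COLOR_RGB2BGR))
s=eyes.snapshot("top"); cv2.imwrite("pics/t4.png",cv2.resize(cv2.cvtColor(s["pixels"],cv2.COLOR_RGB2BGR)[80:295,220:440],None,fx=2.7,fy=2.7,interpolation=cv2.INTER_CUBIC))
E
```

```text
time_s: 10.02
ee_pos: [449.7, -279.2, 2.0]
eef_rot: [[-0.76, 0.65, 0.0], [0.65, 0.76, -0.0], [-0.0, 0.0, -1.0]]
force: [0.2, 2.8, 5.5]
grip_width: 16.9
time_s: 11.02
ee_pos: [449.3, -279.0, 161.4]
eef_rot: [[-0.76, 0.65, -0.0], [0.65, 0.76, 0.0], [0.0, -0.0, -1.0]]
force: [0.4, -0.1, -4.8]
grip_width: 16.4
[ 0.4 -0.1 -4.8] [0.07 0.13 0.  ] [ 449.2565435  -279.02850267  161.44407015]
```

View pics/w4.png

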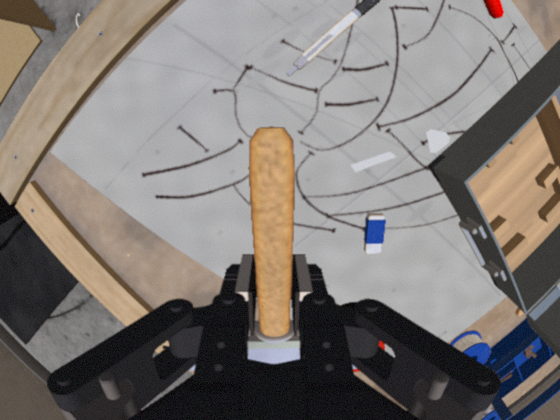

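View pics/s4.png

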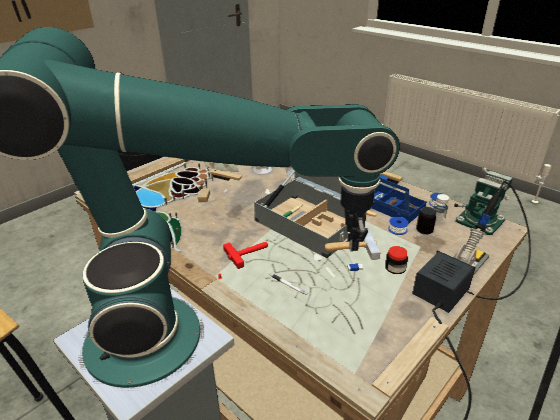

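View pics/t4.png

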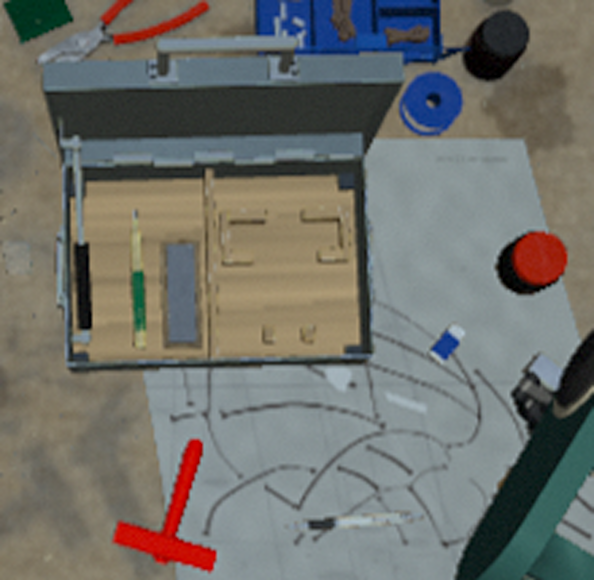

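The hammer is held with its handle along the tool's x, and its end shows in the wrist view at (272,128). The lid is up. The top crop shows the pocket brackets at crop (237,237) and (325,237), and the saddle pegs at (268,333) and (307,333). Enlarging the bed to measure it.

Run:
```python
from h import *
s=eyes.snapshot("top"); a=cv2.cvtColor(s["pixels"],cv2.COLOR_RGB2BGR)
c=a[140:218,290:362]; c=cv2.convertScaleAbs(cv2.resize(c,None,fx=7.5,fy=7.5,interpolation=cv2.INTER_CUBIC),alpha=1.3)
cv2.imwrite("pics/bed.png",c)
# predicted bed points in the crop
B=lambda x,y,z:(proj(s,W(-15+x,-73+y,z))-[290,140])*7.5
for n,P in dict(pocket=(48,0,28),pl=(48,57,28),pr=(48,-57,28),sadL=(-54,14,28),sadR=(-54,-14,28),o=(0,0,10)).items(): print(n,np.round(B(*P)))
w=eyes.snapshot("wrist");T=np.array(w["T_tool_cam"]);K=np.array(w["intrinsics"])
def wp(t):
    c=T[:3,:3].T@(np.array(t,float)-T[:3,3]); th=np.arctan2(np.hypot(c[0],c[1]),c[2]); ph=np.arctan2(c[1],c[0])
    return np.round([K[0,2]+K[0,0]*th*np.cos(ph),K[1,2]+K[0,0]*th*np.sin(ph)],1)
for z in (-20,-10,0): print("handle end",z,wp((71,0,z)))
print("head front top edge",wp((-30,0,-21)),"L/R",wp((0,10,-10)),wp((0,-10,-10)))
```

```text
pocket [265. 195.]
pl [109. 200.]
pr [420. 191.]
sadL [238. 472.]
sadR [315. 470.]
o [265. 332.]
handle end -20 [271.  125.2]
handle end -10 [271.2 123.8]
handle end 0 [271.4 122.6]
head front top edge [271.5 343.2] L/R [292.8 279.8] [250.1 279.8]
```

View pics/bed.png

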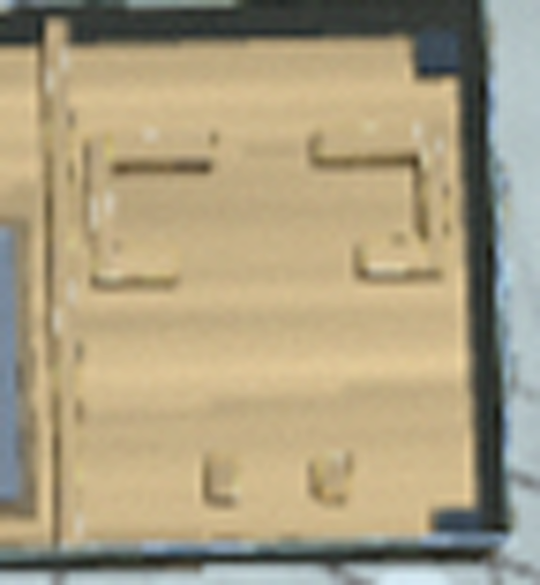

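```bash
python3 -c "
from h import *
yd=90+np.degrees(YAW)
go(W(-10.5,-73,150),yd)
s=eyes.snapshot('top')
print('lid handle at z330',onz(s,(220+228/2.7,80+45/2.7),330),'expected',W(100+12,0,330))"
```

```text
from [ 449.2 -278.9  160.5] to [618.1 -65.9 150. ] shift cm [ 1.03 27.17  1.05] rot [ 3.00e-02 -1.10e-01 -4.16e+01]
lid handle at z330 [750.42748355   7.44621281 330.        ] expected [739.28185649   9.31589114 330.        ]
```

The lid handle measures at x = 750; at the stop it should be about 752, so the lid is fully open. Carrying the hammer over the bed.

```bash
python3 -m creep '[{"x":0.1,"y":3,"z":0,"rx":0,"ry":0,"rz":-5,"fingers":-1},{"x":0.2,"y":7.5,"z":0,"rx":0,"ry":0,"rz":-12,"fingers":-1},{"x":0.5,"y":12.5,"z":0,"rx":0,"ry":0,"rz":-20,"fingers":-1},{"x":0.7,"y":17.5,"z":0,"rx":0,"ry":0,"rz":-28,"fingers":-1},{"x":1,"y":22,"z":0,"rx":0,"ry":0,"rz":-35,"fingers":-1},{"x":1,"y":25.5,"z":0.5,"rx":0,"ry":0,"rz":-40,"fingers":-1},{"x":1,"y":27.2,"z":1,"rx":0,"ry":0,"rz":-41.6,"fingers":-1},{"x":1,"y":27.2,"z":1,"rx":0,"ry":0,"rz":-41.6,"fingers":-1}]'
python3 -m creep '[{"x":0,"y":0,"z":0,"rx":0,"ry":0,"rz":0,"fingers":-1},{"x":0,"y":0,"z":0,"rx":0,"ry":0,"rz":0,"fingers":-1}]'
python3 - <<'E'
from h import *
o=manip.get_obs();go(W(-10.5,-73,40),90+np.degrees(YAW),o); print(np.round(o["force"],1))
s=eyes.snapshot("wrist"); cv2.imwrite("pics/w5.png",cv2.cvtColor(s["pixels"],cv2.COLOR_RGB2BGR))
s=eyes.snapshot("scene"); cv2.imwrite("pics/s5.png",cv2.resize(cv2.cvtColor(s["pixels"],cv2.COLOR_RGB2BGR)[110:280,220:430],None,fx=3.5,fy=3.5,interpolation=cv2.INTER_CUBIC))
E
```

```text
time_s: 12.32
ee_pos: [618.8, -65.6, 150.6]
eef_rot: [[-1.0, -0.018, -0.002], [-0.018, 1.0, 0.0], [0.002, 0.0, -1.0]]
force: [0.2, -0.2, -3.6]
grip_width: 16.8
time_s: 12.58
ee_pos: [618.5, -66.9, 152.1]
eef_rot: [[-1.0, -0.016, 0.0], [-0.016, 1.0, -0.0], [-0.0, -0.0, -1.0]]
force: [-0.2, -0.1, -4.6]
grip_width: 16.8
from [618.5 -66.9 152.1] to [618.1 -65.9  40. ] shift cm [ 0.04  0.1  11.21] rot [-0.01  0.02 -0.09]
[-0.2 -0.1 -4.6]
```

View pics/w5.png

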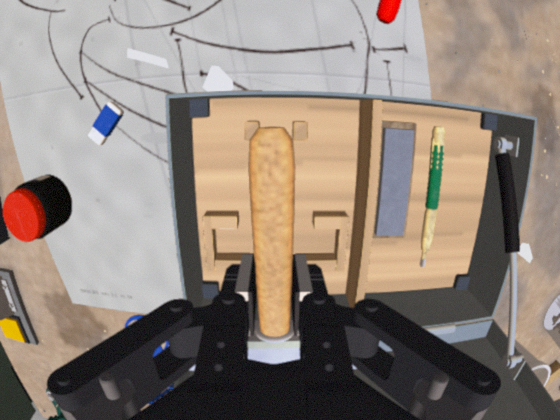

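View pics/s5.png

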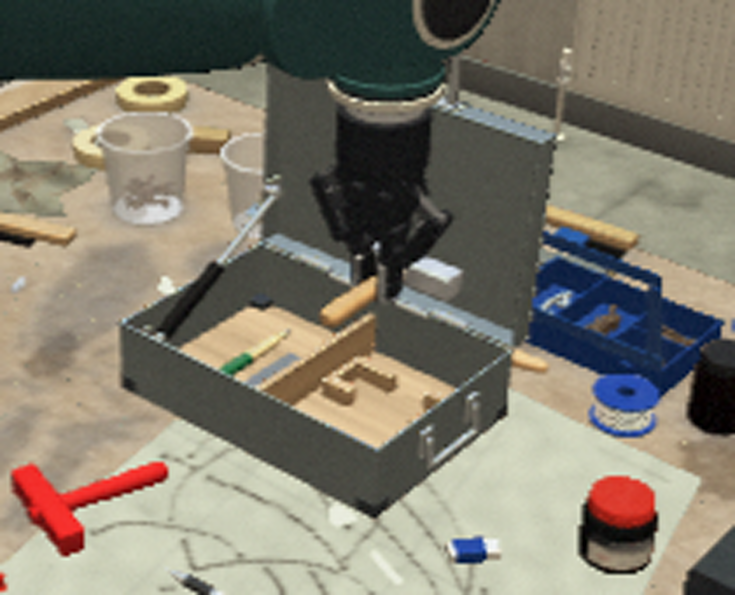

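The wrist view shows the saddle pegs at (252,130) and (300,130), and the pocket's inner edges at cols about 216 and 337. I'll compare these with the predictions.

Run:
```python
from h import *
o=manip.get_obs(); w=eyes.snapshot("wrist");T=np.array(w["T_tool_cam"]);K=np.array(w["intrinsics"]);R=np.array(o["eef_rot"])
def wp(P):
    t=R.T@(np.array(P)-o["ee_pos"]);c=T[:3,:3].T@(t-T[:3,3]); th=np.arctan2(np.hypot(c[0],c[1]),c[2]); ph=np.arctan2(c[1],c[0])
    return np.round([K[0,2]+K[0,0]*th*np.cos(ph),K[1,2]+K[0,0]*th*np.sin(ph)],1)
for n,P in dict(sL=(-61,-59,28),sR=(-61,-87,28),sLb=(-77,-59,28),sRb=(-77,-87,28),pfl=(17,-73+57,28),pfr=(17,-73-57,28),pflb=(17,-73+57,10),rimFR=(-100,-150,75),rimFL=(-100,150,75)).items(): print(n,wp(W(*P)))
im=cv2.cvtColor(w["pixels"],cv2.COLOR_RGB2BGR)
cv2.imwrite("pics/w5c.png",cv2.resize(im[85:285,170:370],None,fx=3,fy=3,interpolation=cv2.INTER_CUBIC))
```

```text
sL [291.2 139. ]
sR [256.9 139. ]
sLb [291.3 119.6]
sRb [256.8 119.6]
pfl [338. 228.]
pfr [210. 228.]
pflb [334.5 221. ]
rimFR [162.   92.8]
rimFL [536.5 114.7]
```

View pics/w5c.png

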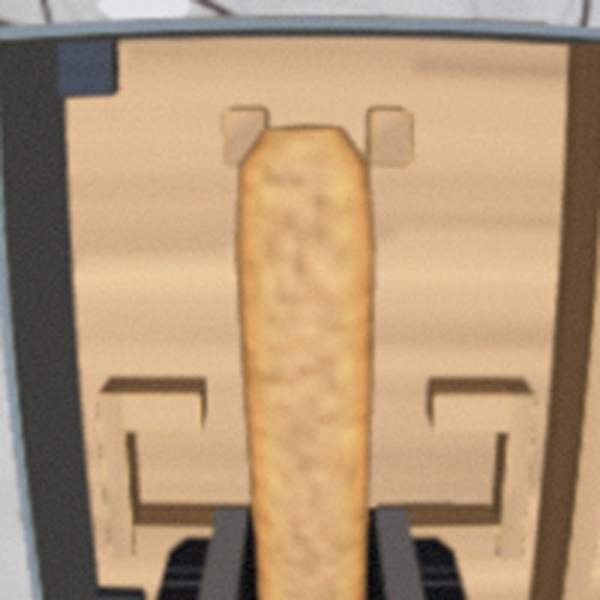

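The pegs and pocket match the prediction to about 2 px across and 1 px in depth, and I saw the same 2 px sideways bias at the bar. Descending to just above the blocks.

```bash
python3 -m creep '[{"x":0,"y":0.13,"z":2,"rx":0,"ry":0,"rz":0,"fingers":-1},{"x":0,"y":0.13,"z":5,"rx":0,"ry":0,"rz":0,"fingers":-1},{"x":0,"y":0.13,"z":8,"rx":0,"ry":0,"rz":0,"fingers":-1},{"x":0,"y":0.13,"z":10,"rx":0,"ry":0,"rz":0,"fingers":-1},{"x":0,"y":0.13,"z":11.2,"rx":0,"ry":0,"rz":0,"fingers":-1},{"x":0,"y":0.13,"z":11.2,"rx":0,"ry":0,"rz":0,"fingers":-1},{"x":0,"y":0.13,"z":11.2,"rx":0,"ry":0,"rz":0,"fingers":-1}]'
python3 - <<'E'
from h import *
o=manip.get_obs();go(W(-10.5,-73,12),90+np.degrees(YAW),o); print(np.round(o["force"],1))
s=eyes.snapshot("wrist"); cv2.imwrite("pics/w6.png",cv2.resize(cv2.cvtColor(s["pixels"],cv2.COLOR_RGB2BGR)[80:380,100:460],None,fx=2,fy=2))
s=eyes.snapshot("scene"); cv2.imwrite("pics/s6.png",cv2.resize(cv2.cvtColor(s["pixels"],cv2.COLOR_RGB2BGR)[160:270,240:390],None,fx=5,fy=5,interpolation=cv2.INTER_CUBIC))
E
```

```text
time_s: 13.6
ee_pos: [619.4, -64.8, 40.8]
eef_rot: [[-1.0, -0.018, 0.001], [-0.018, 1.0, -0.0], [-0.001, -0.0, -1.0]]
force: [0.9, 0.4, -2.2]
grip_width: 16.6
from [619.4 -64.8  40.8] to [618.1 -65.9  12. ] shift cm [ 0.14 -0.1   2.88] rot [-0.01  0.08 -0.  ]
[ 0.9  0.4 -2.2]
```

View pics/w6.png

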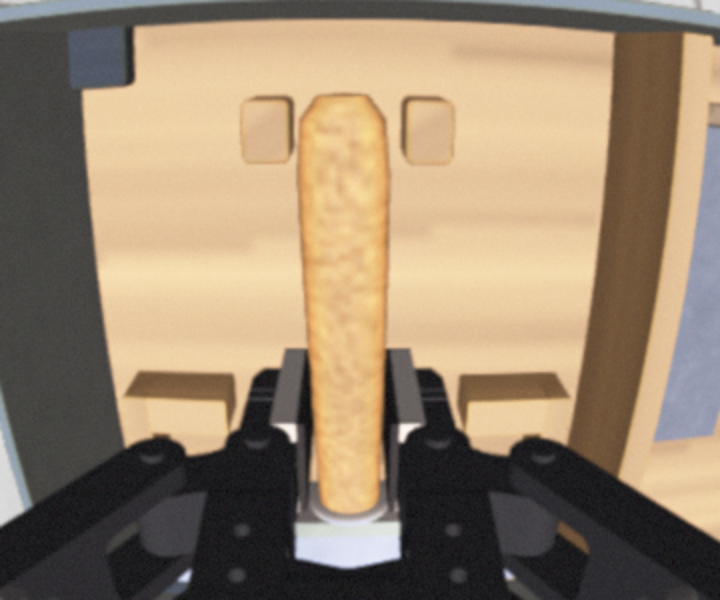

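View pics/s6.png

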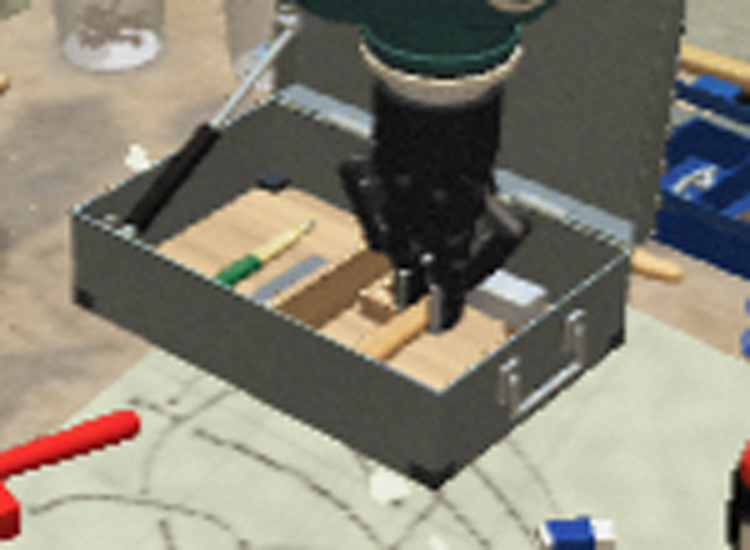

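The handle lies between the pegs (inner edges at crop 293 and 403, handle 300–387), centred to about 1 mm. Lowering gently.

```bash
python3 -m creep '[{"x":0.08,"y":0.03,"z":0.5,"rx":0,"ry":0,"rz":0,"fingers":-1},{"x":0.1,"y":0.03,"z":1.0,"rx":0,"ry":0,"rz":0,"fingers":-1},{"x":0.1,"y":0.03,"z":1.5,"rx":0,"ry":0,"rz":0,"fingers":-1},{"x":0.1,"y":0.03,"z":2.0,"rx":0,"ry":0,"rz":0,"fingers":-1},{"x":0.1,"y":0.03,"z":2.4,"rx":0,"ry":0,"rz":0,"fingers":-1},{"x":0.1,"y":0.03,"z":2.6,"rx":0,"ry":0,"rz":0,"fingers":-1},{"x":0.1,"y":0.03,"z":2.6,"rx":0,"ry":0,"rz":0,"fingers":-1},{"x":0.1,"y":0.03,"z":2.6,"rx":0,"ry":0,"rz":0,"fingers":-1}]'
python3 -c "
from h import *
o=manip.get_obs();go(W(-10.5,-73,12),90+np.degrees(YAW),o); print(np.round(o['force'],1),np.round(o['wrist_torque'],2))"
```

```text
time_s: 14.7
ee_pos: [618.0, -64.5, 14.0]
eef_rot: [[-1.0, -0.018, 0.0], [-0.018, 1.0, -0.0], [-0.0, -0.0, -1.0]]
force: [-0.3, -0.1, -3.2]
grip_width: 16.8
from [618.  -64.5  14. ] to [618.1 -65.9  12. ] shift cm [-0.01 -0.14  0.2 ] rot [-0.    0.02 -0.  ]
[-0.3 -0.1 -3.2] [0.   0.13 0.03]
```

Nothing has touched yet and the force is just the hammer's weight. Going down the last 2 mm in small steps.

```bash
python3 -m creep '[{"x":0,"y":0,"z":0.1,"rx":0,"ry":0,"rz":0,"fingers":-1},{"x":0,"y":0,"z":0.15,"rx":0,"ry":0,"rz":0,"fingers":-1},{"x":0,"y":0,"z":0.15,"rx":0,"ry":0,"rz":0,"fingers":-1}]'
python3 -c "
from h import *
o=manip.get_obs();print(np.round(o['ee_pos'],1),np.round(o['force'],1),np.round(o['wrist_torque'],2))"
```

```text
time_s: 15.08
ee_pos: [617.9, -64.5, 12.3]
eef_rot: [[-1.0, -0.018, 0.0], [-0.018, 1.0, -0.0], [-0.0, -0.0, -1.0]]
force: [-0.4, 0.5, -2.8]
grip_width: 17.1
[617.9 -64.5  12.3] [-0.4  0.5 -2.8] [0.01 0.1  0.03]
```

```bash
python3 -m creep '[{"x":0,"y":0,"z":0.06,"rx":0,"ry":0,"rz":0,"fingers":-1},{"x":0,"y":0,"z":0.1,"rx":0,"ry":0,"rz":0,"fingers":-1},{"x":0,"y":0,"z":0.1,"rx":0,"ry":0,"rz":0,"fingers":-1}]'
python3 -c "
from h import *
o=manip.get_obs();print(np.round(o['ee_pos'],1),np.round(o['force'],1),np.round(o['wrist_torque'],2))"
```

```text
time_s: 15.45
ee_pos: [618.0, -64.5, 12.0]
eef_rot: [[-1.0, -0.018, 0.0], [-0.018, 1.0, -0.0], [-0.0, -0.0, -1.0]]
force: [-4.8, 1.1, 7.3]
grip_width: 16.8
[618.  -64.5  12. ] [-4.8  1.1  7.3] [0.06 0.88 0.04]
```

It touched down at TCP z 12.0 as expected, 7 N upward. Releasing.

```bash
python3 -m creep '[{"x":0,"y":0,"z":0,"rx":0,"ry":0,"rz":0,"fingers":-0.5},{"x":0,"y":0,"z":-0.1,"rx":0,"ry":0,"rz":0,"fingers":-0.2},{"x":0,"y":0,"z":-0.1,"rx":0,"ry":0,"rz":0,"fingers":0},{"x":0,"y":0,"z":-0.1,"rx":0,"ry":0,"rz":0,"fingers":0},{"x":0,"y":0,"z":-0.1,"rx":0,"ry":0,"rz":0,"fingers":0},{"x":0,"y":0,"z":-1,"rx":0,"ry":0,"rz":0,"fingers":0},{"x":0,"y":0,"z":-3,"rx":0,"ry":0,"rz":0,"fingers":0},{"x":0,"y":0,"z":-6,"rx":0,"ry":0,"rz":0,"fingers":0}]'
python3 -m creep '[{"x":1,"y":0,"z":-4,"rx":0,"ry":0,"rz":0,"fingers":0},{"x":3,"y":0,"z":-10,"rx":0,"ry":0,"rz":0,"fingers":0},{"x":7,"y":0,"z":-15,"rx":0,"ry":0,"rz":0,"fingers":0},{"x":11,"y":0,"z":-15,"rx":0,"ry":0,"rz":0,"fingers":0},{"x":11,"y":0,"z":-15,"rx":0,"ry":0,"rz":0,"fingers":0},{"x":11,"y":0,"z":-15,"rx":0,"ry":0,"rz":0,"fingers":0}]'
python3 - <<'E'
from h import *
s=eyes.snapshot("wrist"); cv2.imwrite("pics/w7.png",cv2.cvtColor(s["pixels"],cv2.COLOR_RGB2BGR))
s=eyes.snapshot("scene"); cv2.imwrite("pics/s7.png",cv2.resize(cv2.cvtColor(s["pixels"],cv2.COLOR_RGB2BGR)[110:310,215:425],None,fx=2.9,fy=2.9,interpolation=cv2.INTER_CUBIC))
E
```

```text
time_s: 16.45
ee_pos: [617.7, -64.5, 72.7]
eef_rot: [[-1.0, -0.018, -0.0], [-0.018, 1.0, 0.0], [0.0, 0.0, -1.0]]
force: [0.3, 0.6, 1.3]
grip_width: 42.7
time_s: 17.2
ee_pos: [508.1, -66.5, 222.3]
eef_rot: [[-1.0, -0.018, 0.001], [-0.018, 1.0, -0.0], [-0.001, -0.0, -1.0]]
force: [-0.3, 0.1, 0.6]
grip_width: 42.7
```

View pics/w7.png

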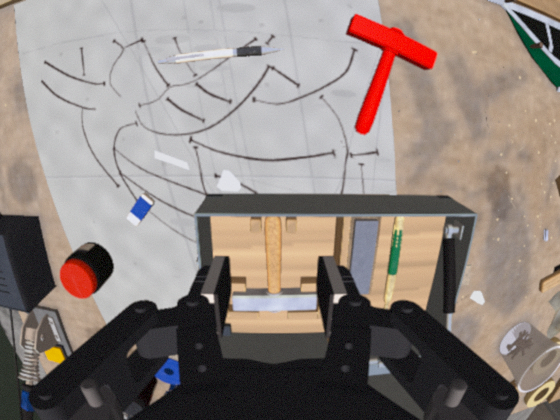

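View pics/s7.png

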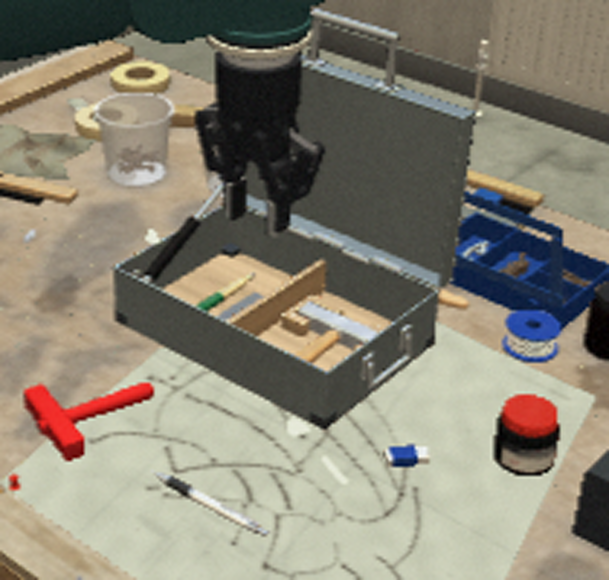

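The hammer appears seated: wrist view head at (273,302) between the brackets, handle between the pegs at (256,225) and (291,225). I'll move aside for a clear top view.

```bash
python3 -m creep '[{"x":2,"y":5,"z":-2,"rx":0,"ry":0,"rz":0,"fingers":0},{"x":5,"y":10,"z":-3,"rx":0,"ry":0,"rz":0,"fingers":0},{"x":7,"y":15,"z":-3,"rx":0,"ry":0,"rz":0,"fingers":0},{"x":9,"y":20,"z":-3,"rx":0,"ry":0,"rz":0,"fingers":0},{"x":9,"y":25,"z":-3,"rx":0,"ry":0,"rz":0,"fingers":0},{"x":9,"y":30,"z":-3,"rx":0,"ry":0,"rz":0,"fingers":0},{"x":9,"y":30,"z":-3,"rx":0,"ry":0,"rz":0,"fingers":0},{"x":9,"y":30,"z":-3,"rx":0,"ry":0,"rz":0,"fingers":0}]'
python3 - <<'E'
from h import *
s=eyes.snapshot("top"); a=cv2.cvtColor(s["pixels"],cv2.COLOR_RGB2BGR)
cv2.imwrite("pics/t8.png",cv2.resize(a[80:295,220:440],None,fx=2.7,fy=2.7,interpolation=cv2.INTER_CUBIC))
cv2.imwrite("pics/bed8.png",cv2.resize(a[140:218,290:362],None,fx=7.5,fy=7.5,interpolation=cv2.INTER_CUBIC))
for n,P in dict(head=(47.5,0,33),hl=(47.5,52,33),hr=(47.5,-52,33),end=(-65,0,22)).items(): print(n,np.round((proj(s,W(-15+P[0],-73+P[1],P[2]))-[290,140])*7.5))
E
```

```text
time_s: 18.3
ee_pos: [412.7, 231.9, 250.9]
eef_rot: [[-1.0, -0.019, -0.001], [-0.019, 1.0, -0.001], [0.001, -0.001, -1.0]]
force: [0.6, -1.0, -1.0]
grip_width: 42.8
head [266. 194.]
hl [124. 198.]
hr [408. 190.]
end [276. 503.]
```

View pics/t8.png

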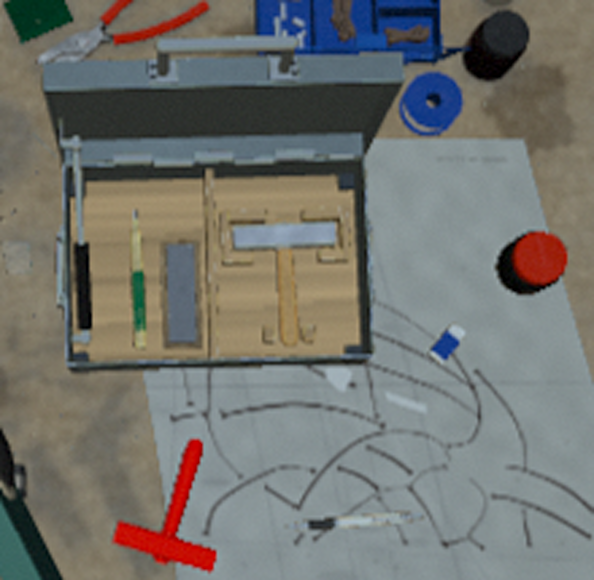

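View pics/bed8.png

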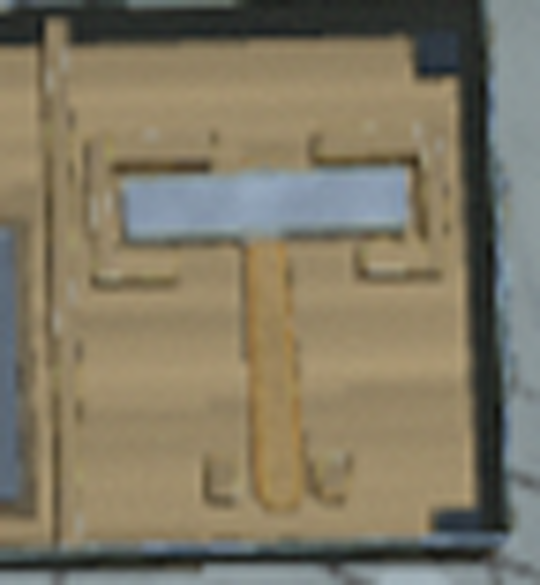

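The clear top view shows the head inside the pocket (cols 122–408; predicted 124–408) and the handle between the pegs, ending at row 505 (predicted 503). The lid is up, and the oilstone, cutter and jar haven't moved. Handing in.

```bash
python3 -c "
from cell import manip
print(manip.close_job())"
```

```text
the job is handed in; nothing more can be done
None
```

I raised the lid by its front handle to about 1.06 rad and let go. The strut then carried it to the stop: its handle measured x ≈ 750 mm, against about 752 expected. I then laid the grey hammer in its bed, touching down at about 7 N before releasing. The job was handed in at about 18.4 s of the 53 s allowed.

**Last checks:** in the clear top view the hammer's head sits in its pocket and the handle lies between the saddle blocks, about 1 mm from where they should be. The lid is up, the oilstone, glass cutter and patina jar look unmoved, and the gripper is clear of everything. I didn't check the setting block and brush one by one, but the arm stayed well above the bench on that side.

**Disagreements:**
- The wrist camera read about 2 px to one side throughout, which I allowed for.
- While lifting the lid, the wrist force rose briefly to about 34 N because my path ran a few millimetres inside the handle's true arc. I corrected it during the lift, and the force fell to about 8 N before I let go.

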